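# Zero the railway controller and hold its reset

## Robot

A 6-joint arm with a two-finger parallel gripper is mounted at the origin on the work surface. World frame = base frame: x ahead of the robot, y to its left, z up, the work surface at z = 0. Lengths are in m, angles in degrees, forces in N, time in s.
With the tool pointing down it reaches from about 0.375 to 0.9 m from the base axis. Payload 3.1 kg.
Tool frame: the origin (TCP) lies on the centre line of the jaws, within the pads' length; the fingertips stand 25 mm ahead of it and the grasp point (between the pads) lies 6 mm ahead of it; z points along the fingers, y is the line along which they close (so a half turn about z gives the same grasp; the last joint's range is limited). The gripper opens to 87 mm and grips with 3 to 60 N. Pads are 19 mm wide; open, the fingers measure 117 mm over their backs; the gripper's body (75 mm by 190 mm) begins 51 mm behind the grasp point.
Start: joints at [-86.259, 30.224, 82.088, -0, 67.689, -10.227], TCP at [0.151, -0.606, 0.248] pointing down, gripper open.
Joint ranges: [-176.69, 176.69], [-43.24, 126.21], [12.49, 139.97], [-82, 262], [0, 151.66], [-163.58, 163.58]. Speed limits (degrees/s): [159.86, 159.86, 180, 180, 180, 180].

## Interface

Orientations are given as a 3x3 rotation matrix whose columns are the frame's x, y, z axes.
In Python, from rig import bot, cams, models gives the robot as it stands. The module is installed in compiled form; this text tells all that it offers.
- The arm moves only by the shell command python3 -m handwheel 'ROWS' [OPENING]. ROWS is JSON, a list of rows, each a list of 6 numbers: the shift along the world's x, y, z each as a share of 1 m, from -1 to 1, then the turn, a rotation vector about the world's x, y, z each as a share of 2 rad, from -1 to 1. In form: [[dx, dy, dz, wx, wy, wz], ...]. A call has exactly 8 rows; each row is the pose to reach, as a shift and turn from the pose commanded when the call began; what a row does not reach only later rows make up. A row lasts 1/12 s, in which the tool goes at most 41.7 mm and 7.16 degrees, less where a joint would pass 70% of its speed; a pose out of reach is approached as far as the arm can. A call with a number of a shift or a turn outside -1 to 1 is refused whole. A call with a gripper value outside its range is refused whole. OPENING is the opening, from -1 (shut) to 1 (fully open), so that 0 is half open, set as the call begins (- or left out, the last holds). The fingers move at their own pace and stop on an object; the grip force is fixed at half the most. Time passes only in rows, so rows that repeat a pose let the fingers close, or fill a call up. It gives the time, the measured TCP pose, the force, the opening and the grip force at its end, in the units of the state.
- bot.read_state(): the state, without advancing time (a new reading comes with each control period).
- cams.capture(name): name is "scene" or "top"; returns (picture, depth): 420x560x3 uint8, blue, green, red; 420x560 float32, m along the optical axis (not along the pixel's ray), 0 where there is no reading.
- cams.calibration(name): a dict with "mtx" (3x3 intrinsics, pixels), "R" (3x3) and "t" (3): a world point X has camera coordinates R X + t. Camera axes: x right, y down, z forward; pixel columns grow to the right and rows downward; lengths in m; the calibration is good to about 2 mm. A picture is of the moment at which its call begins. calibration takes no time and is no camera call.
- bot.hand_in(): hands the job in; it is judged then, once.
Trained networks look in the newest picture that a camera, given by its name, has taken for a name from the list of things; names that differ only in an ending like _2 or _b are one class to them, and where a whole thing is asked for, a point or a joint stands for the part that bears it (a point fixed in the world has none). Each returns a list of dicts, best first, with "conf" (0 to 1); they miss things now and then, are a little off and sometimes report something else, mostly with a low value. They report only what shows in the picture. A call takes as long as a camera call. They do not tell look-alikes from the thing itself.
- models.spot_in(query, camera): "position" ([column, row] in pixels, amid what is visible of it).
- models.tip_of(query, camera): "position" ([column, row] in pixels: a listed point, or the origin of a listed thing).
The state is a dict: "time_s": time; "joint_positions": joint angles; "qvel": joint speeds; "tau": joint torques, N m; "position": TCP position; "tcp_rot": TCP orientation; "force": force on the tool from outside, world axes, zero at the start; "moment": the same for the moment, N m; "opening": opening from 0.0 (shut) to 1.0 (fully open); "grasp_force": force on a finger pad.
Only numpy, scipy, OpenCV 4.12 (cv2) and the standard library are available. Lean on these libraries where they do the work, as an engineer would, in place of code of your own. Each camera call takes 0.05 s, during which the arm holds its last target. There are 200 camera calls.

## Task

Reset the model railway controller: first turn its speed knob until the pointer stands at the long zero mark, and leave it there. Then take the stylus out of its wooden stand, reach it down through the round collared hole in the controller's panel and press the recessed reset button all the way down, and finish still gripping the stylus by its handle and holding the button down with it. Leave the other things on the bench where they are.

Things in the scene. Friction and masses are not known exactly. Their poses are not given: they have to be found in the camera images.
- controller: fixed steel box 180 (its x) x 240 (its y) x 75 mm high, level pale panel on top. Origin: centre of its underside, on the bench; z up. Knob axis at its (0, +65 mm), reset hole at (0, -65 mm), long zero mark on the panel at the knob's +x side. Two toggles 21 mm high at x +68, y -105 and -45 mm; two lenses 7 mm high at x -66, y -100 and -30 mm
- speed_knob (a joint): angle of the speed knob in rad: 0 when its pointer stands at the long zero mark (along the controller's +x), positive counter-clockwise seen from above; stops at -1.9 and +1.9, none at zero and no click there. It starts 0.55 to 1.4 on the positive side, so turn it clockwise. It stays where it is left (friction 0.035 N m)
- knob_grip (a point): on the knob's upright axis, 27 mm above the panel. The grip is a bar 40 mm long (this point's x), 12 mm thick (its y), 5 to 37 mm above the panel, on a round skirt 40 mm across and 6 mm high. The pointer is a thin low nose (4 mm wide, 6 mm high) with a white line, reaching 35 mm from the axis on this point's +x side
- reset_hole (a point): centre of the mouth of the reset hole, at the top of its steel collar, 4 mm above the panel (79 mm above the bench). The hole is round, 16 mm across, straight down; the collar is 27 mm across outside. The reset button fills the bottom of the hole: its top is 26 mm below this point when up, 32 mm when fully down
- reset_button (a joint): travel of the recessed reset button in m, 0 up, 0.006 fully down; a spring pushes it back: 1 N starts it, 4 N holds it fully down; it counts as down beyond 0.0045
- stand: the fixed wooden stand, a block 70 x 70 x 80 mm high with a 10 mm upright hole in the middle of its top, going right through. Origin: centre of its underside, on the bench
- stylus_grip (a point): middle of the stylus's handle (round wood, 18 mm across, 70 mm long); below it a straight steel shaft 7 mm across, 70 mm long, flat end. About 40 to 75 g. It stands upright in the stand, the shaft in the hole, the handle resting on the stand's top: handle from 80 to 150 mm above the bench, this point at 115 mm. The tip is 105 mm below this point
- stylus_tip (a point): centre of the flat end of the stylus's shaft, 105 mm below the middle of its handle along its axis; this point's z axis points from the tip to the handle
- tin: a small round metal tin, 50 mm across, 26 mm high, lying near the stylus stand; origin at the middle of its underside
- sanding_block: a dark sanding block, 50 x 90 x 25 mm, near the controller's front; origin at the middle of its underside
- glue: a small upright glue bottle, 44 mm across, 100 mm high; origin at the middle of its underside
- tub: an open clear tub, 90 mm across, 80 mm high; origin at the middle of its underside
- screwdriver: a screwdriver 150 mm long lying on the bench in front of the stand; origin under its middle
Mind the look-alikes: they are no part of the job. What is meant by the part that bears stylus_grip is not green or purple, and is the smaller of those in its own colour.

How it is judged:
By the outcome, as a careful person would: the job done as asked, in the order asked, and still so for the second after the job is handed in, while the arm keeps its last pose, push and grip.
It also fails if it takes over 53 s, if anything falls off the work surface, if the arm or the gripper's body presses on something with over 40 N, if the wrist force passes 120 N, or if a joint passes its speed limit or range.

## Working session

There is one attempt and no reset: what is moved stays moved. The work goes in short steps, Python scripts to look and compute and a shell command to move; the robot and the scene stay as the last step left them, time stands still between calls to the robot, and variables do not carry over. Pictures are saved under pics/ and viewed, at most 10 in all, crops included, and the job is handed in when it is done.

```bash
mkdir -p pics; cat > h.py <<'E'
import numpy as np, cv2
from rig import bot,cams,models
def px2w(cam,uv,depth=None,z=None):
    c=cams.calibration(cam);K=np.array(c["mtx"]);R=np.array(c["R"]);t=np.array(c["t"]).ravel()
    d=np.linalg.solve(K,[uv[0],uv[1],1.]); o=-R.T@t; r=R.T@d
    s=depth if z is None else (z-o[2])/r[2]
    return o+s*r
def w2px(cam,X):
    c=cams.calibration(cam);p=np.array(c["mtx"])@(np.array(c["R"])@np.array(X)+np.array(c["t"]).ravel());return p[:2]/p[2]
E
python3 - <<'E'
from h import *
a,d=cams.capture("top");b,e=cams.capture("scene")
cv2.imwrite("pics/top.png",a);cv2.imwrite("pics/scene.png",b);np.save("top_d.npy",d);np.save("scene_d.npy",e)
for q,c in [("stylus_grip","top"),("stylus_grip","scene"),("stand","top"),("knob_grip","top"),("reset_hole","top"),("controller","top")]:
    for f in (models.tip_of,models.spot_in)[:1 if q=="reset_hole" else 2]:
        try:print(q,c,f.__name__,[(np.round(r["position"]),round(r["conf"],2)) for r in f(q,c)])
        except Exception as x:print(q,x)
for c in("top","scene"):
    k=cams.calibration(c);print(c,-np.array(k["R"]).T@np.array(k["t"]).ravel())
E
```

```text
stylus_grip top call [(array([395., 225.]), 0.67), (array([392., 169.]), 0.64), (array([321., 235.]), 0.48), (array([365., 212.]), 0.41)]
stylus_grip top call [(array([390., 169.]), 0.72), (array([360., 210.]), 0.54), (array([321., 234.]), 0.5), (array([393., 226.]), 0.42), (array([172., 228.]), 0.22)]
stylus_grip scene call [(array([256., 251.]), 0.84), (array([252., 194.]), 0.59), (array([244., 235.]), 0.56), (array([214., 249.]), 0.49)]
stylus_grip scene call [(array([252., 200.]), 0.89), (array([259., 259.]), 0.85), (array([247., 239.]), 0.69), (array([216., 254.]), 0.53)]
stand top call [(array([354., 214.]), 0.91)]
stand top call [(array([357., 212.]), 0.72)]
knob_grip top call [(array([172., 224.]), 0.75)]
knob_grip top call [(array([173., 225.]), 0.6)]
reset_hole top call [(array([225., 232.]), 0.93)]
controller top call [(array([205., 229.]), 0.79)]
controller top call [(array([203., 231.]), 0.91), (array([172., 225.]), 0.44), (array([119., 206.]), 0.17)]
top [ 4.36189620e-01 -2.31297936e-04  1.25293655e+00]
scene [ 1.16256308 -0.76442335  0.86987293]
```

View pics/top.png

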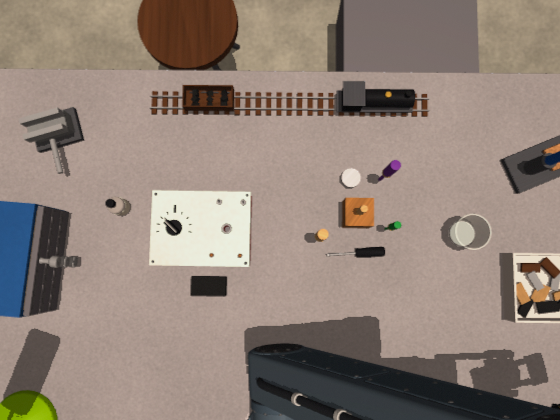

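View pics/scene.png

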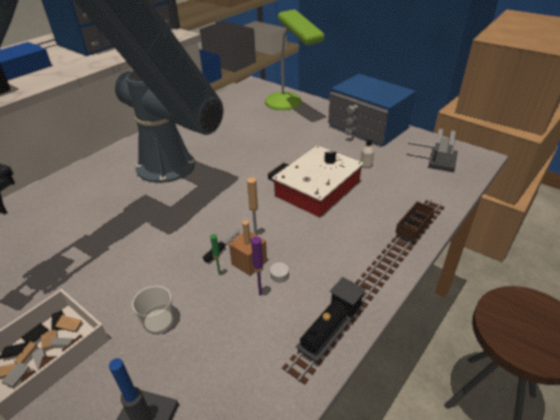

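The top picture shows the controller at about (201,229), its knob at (172,226) and its hole at (226,229). Stylus candidates in the top view are purple (392,169), green (395,226), tan standing free (321,235), and tan in the stand (362,210). In the scene view the stand one is clearly shorter than the other tan one, so it fits "smaller in its own colour". I'll confirm this in a crop.

```bash
python3 - <<'E'
from h import *
a=cv2.imread("pics/top.png");b=cv2.imread("pics/scene.png");d=np.load("top_d.npy")
c1=cv2.resize(a[185:275,145:255],None,fx=3.6,fy=3.6,interpolation=cv2.INTER_CUBIC)
c2=cv2.resize(b[170:300,200:300],None,fx=4,fy=4,interpolation=cv2.INTER_CUBIC)
im=np.zeros((520,800,3),np.uint8);im[:c1.shape[0],:396]=c1[:,:396];im[:520,400:800]=c2
cv2.imwrite("pics/crop1.png",im)
print("scale",w2px("top",[.45,.0,.08]),w2px("top",[.45,-.1,.08]),w2px("top",[.55,0,.08]))
# panel quad
g=a.astype(int);m=((d>0)&(np.abs(1.253-d-0.075)<0.02)&(a.min(2)>150)).astype(np.uint8)
m[:, :130]=0;m[:,270:]=0
m=cv2.morphologyEx(m,cv2.MORPH_CLOSE,np.ones((15,15)))
cs=max(cv2.findContours(m,0,2)[0],key=cv2.contourArea);r=cv2.minAreaRect(cs);box=cv2.boxPoints(r);print(r)
print([px2w("top",p,z=.075).round(4) for p in box], px2w("top",r[0],z=.075))
print("hole",px2w("top",(225.5,230),z=.079),"knob",px2w("top",(172,226),z=.102))
# stand top via depth, stylus top
P=np.array([[px2w("top",(u,v),depth=d[v,u]) for u in range(335,385)] for v in range(190,235)]).reshape(-1,3)
s=P[(P[:,2]>.07)&(P[:,2]<.09)];t=P[(P[:,2]>.13)&(P[:,2]<.17)]
print("stand",len(s),cv2.minAreaRect((s[:,:2]*1000).astype(np.float32)));print("sty",len(t),t.mean(0) if len(t) else 0,t.min(0) if len(t) else 0,t.max(0) if len(t) else 0)
E
```

```text
scale [287.42613612 255.13307495] [328.27359016 255.59676744] [287.86412105 214.49972864]
((199.4492645263672, 228.19761657714844), (100.19373321533203, 75.00642395019531), 0.9093804955482483)
[array([0.4223, 0.3406, 0.075 ]), array([0.6085, 0.3452, 0.075 ]), array([0.6071, 0.0947, 0.075 ]), array([0.4212, 0.0942, 0.075 ])] [0.51403307 0.21857178 0.075     ]
hole [0.51002408 0.15338715 0.079     ] knob [0.5168467  0.28024646 0.102     ]
stand 737 ((558.855712890625, -175.74513244628906), (70.24815368652344, 69.60763549804688), 89.83642578125)
sty 56 [ 0.55880302 -0.17454008  0.14816881] [ 0.55055118 -0.1837129   0.1305757 ] [ 0.56776411 -0.16678095  0.15297565]
```

View pics/crop1.png

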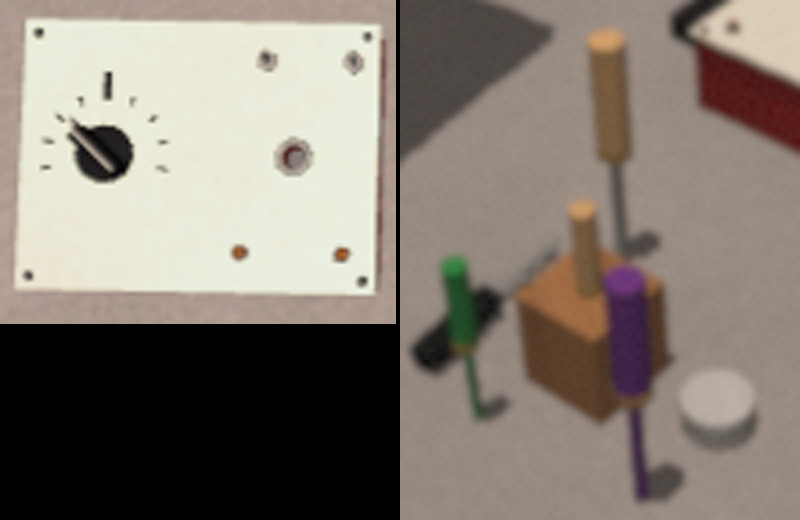

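The crop confirms it: the stylus in the stand (top view 362,210) is the shorter, tan one, and the free tan one is longer. The knob pointer sits about 50° counter-clockwise of the long mark. Next I'll get exact poses and obstacle heights.

```bash
python3 - <<'E'
from h import *
d=np.load("top_d.npy")
cp=lambda u,v,z:px2w("top",(145+(u+.5)/3.6-.5,185+(v+.5)/3.6-.5),z=z)[:2]
S=[cp(*p,.075) for p in[(39,33),(368,37),(28,275),(362,282)]]
print("screw centre",np.mean(S,0))
ey=(S[0]-S[1]+S[2]-S[3]);ex=(S[0]-S[2]+S[1]-S[3])
print("yaw est",np.degrees(np.arctan2(-ey[0],ey[1])),np.degrees(np.arctan2(ex[1],ex[0])))
h=cp(293,157,.079);k=cp(104,153,.081);e=k-h
print("hole",h,"knob skirt",k,"len",np.linalg.norm(e),"yaw",np.degrees(np.arctan2(-e[0],e[1])),"mid",(h+k)/2)
m=cp(108,86,.075);print("mark dir",np.degrees(np.arctan2(*(m-k)[::-1])))
t=cp(69,124,.081);print("pointer dir",np.degrees(np.arctan2(*(t-k)[::-1])),np.linalg.norm(t-k))
for n,(u0,u1,v0,v1) in dict(tan=(305,340,215,250),purple=(372,405,155,190),green=(380,408,212,238),glue=(105,132,192,218)).items():
    P=np.array([px2w("top",(u,v),depth=d[v,u]) for u in range(u0,u1) for v in range(v0,v1)]);q=P[P[:,2]>.04];zt=np.percentile(q[:,2],97);print(n,len(q),zt.round(3),q[q[:,2]>zt-.015].mean(0).round(3))
s=bot.read_state();print(np.round(s["tcp_rot"],3),s["position"],s["opening"])
E
```

```text
screw centre [0.51469265 0.21731816]
yaw est -0.31742998176957665 -0.3186672283898774
hole [0.51436118 0.15218774] knob skirt [0.51554692 0.28149379] len 0.12931148270738743 yaw -0.5253876921177603 mid [0.51495405 0.21684077]
mark dir 0.3652997927301958
pointer dir 51.519874223863255 0.03160044607752961Traceback (most recent call last):
  File "<stdin>", line 13, in <module>
  File "h.py", line 4, in px2w
    c=cams.calibration(cam);K=np.array(c["mtx"]);R=np.array(c["R"]);t=np.array(c["t"]).ravel()
ValueError: time passes only in moves, steps and waits
```

```bash
sed -i 's/^def px2w/C={c:cams.calibration(c) for c in ("top","scene")}\ndef px2w/; s/c=cams.calibration(cam)/c=C[cam]/' h.py; python3 - <<'E'
from h import *
d=np.load("top_d.npy")
for n,(u0,u1,v0,v1) in dict(tan=(305,340,215,250),purple=(372,405,155,190),green=(380,408,212,238),glue=(105,132,192,218)).items():
    P=np.array([px2w("top",(u,v),depth=d[v,u]) for u in range(u0,u1) for v in range(v0,v1)]);q=P[P[:,2]>.04];zt=np.percentile(q[:,2],97);print(n,len(q),zt.round(3),q[q[:,2]>zt-.015].mean(0).round(3))
s=bot.read_state();print(np.round(s["tcp_rot"],3),s["position"],s["opening"],s["time_s"])
E
```

```text
tan 136 1.2 [ 0.436 -0.     1.253]
purple 217 0.195 [ 0.645 -0.23   0.232]
green 97 1.253 [ 0.436 -0.     1.253]
glue 299 0.103 [0.565 0.414 0.157]
[[ 0.97   0.241  0.   ]
 [ 0.241 -0.97  -0.   ]
 [-0.     0.    -1.   ]] [ 0.15088675 -0.60650452  0.24758372] 1.00012318159832 0.65
```

```bash
python3 -m handwheel '[[0.25,0.2,0.1,0,0,0.166],[0.25,0.2,0.1,0,0,0.166],[0.25,0.2,0.1,0,0,0.166],[0.25,0.2,0.1,0,0,0.166],[0.25,0.2,0.1,0,0,0.166],[0.25,0.2,0.1,0,0,0.166],[0.25,0.2,0.1,0,0,0.166],[0.25,0.2,0.1,0,0,0.166]]' 1
python3 -m handwheel '[[0.1,0.31,0,0,0,0.166],[0.1,0.31,0,0,0,0.166],[0.1,0.31,0,0,0,0.166],[0.1,0.31,0,0,0,0.166],[0.1,0.31,0,0,0,0.166],[0.1,0.31,0,0,0,0.166],[0.1,0.31,0,0,0,0.166],[0.1,0.31,0,0,0,0.166]]'
```

```text
time_s: 1.32
position: [0.4006, -0.4062, 0.3478]
tcp_rot: [[0.839, 0.544, 0.0], [0.544, -0.839, -0.0], [-0.0, 0.0, -1.0]]
force: [0.4, 0.3, -0.4]
opening: 1.001
grasp_force: 0.0
time_s: 1.98
position: [0.4996, -0.0949, 0.3472]
tcp_rot: [[0.615, 0.789, 0.001], [0.789, -0.615, 0.001], [0.001, 0.0, -1.0]]
force: [-0.3, 0.2, -0.6]
opening: 0.998
grasp_force: 0.0
```

```bash
python3 -m handwheel '[[0.014,0.3,-0.05,0,0,0],[0.014,0.3,-0.05,0,0,0],[0.014,0.3,-0.05,0,0,0],[0.014,0.3,-0.05,0,0,0],[0.014,0.3,-0.05,0,0,0],[0.014,0.3,-0.05,0,0,0],[0.014,0.3,-0.05,0,0,0],[0.014,0.3,-0.05,0,0,0]]'
python3 -m handwheel '[[0,0.04,-0.05,0,0,0],[0,0.078,-0.08,0,0,0],[0,0.078,-0.1,0,0,0],[0,0.078,-0.13,0,0,0],[0,0.078,-0.13,0,0,0],[0,0.078,-0.13,0,0,0],[0,0.078,-0.13,0,0,0],[0,0.078,-0.13,0,0,0]]'
python3 - <<'E'
from h import *
a,d=cams.capture("top");b,e=cams.capture("scene")
im=np.zeros((450,800,3),np.uint8)
im[:,:400]=cv2.resize(a[170:282,130:230],(400,450),interpolation=2);im[:,400:]=cv2.resize(b[90:202,270:370],(400,450),interpolation=2)
cv2.imwrite("pics/k1.png",im)
E
```

```text
time_s: 2.65
position: [0.5124, 0.2072, 0.2961]
tcp_rot: [[0.612, 0.791, -0.001], [0.791, -0.612, 0.002], [0.001, -0.002, -1.0]]
force: [-0.2, -0.6, 0.5]
opening: 1.0
grasp_force: 0.0
time_s: 3.32
position: [0.5153, 0.2799, 0.1695]
tcp_rot: [[0.616, 0.787, 0.005], [0.787, -0.616, 0.001], [0.004, 0.003, -1.0]]
force: [-0.5, -0.6, 0.8]
opening: 1.003
grasp_force: 0.0
```

View pics/k1.png

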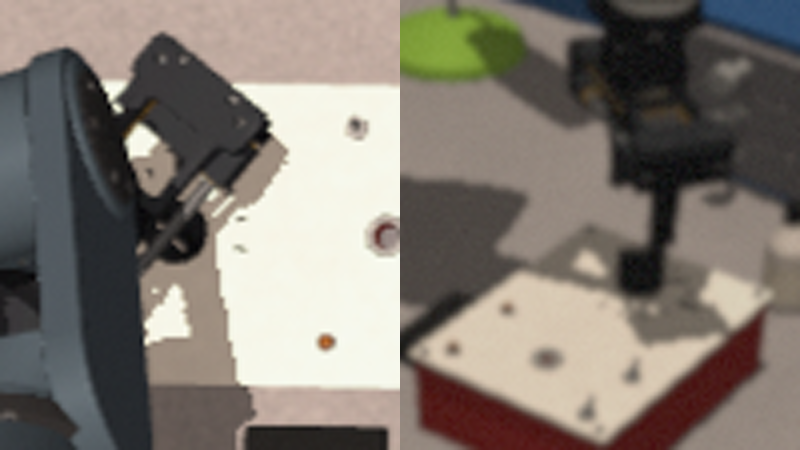

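The open jaws straddle the knob, with the knob visible between them at (180,240) in the left crop. I'll descend and close.

```bash
python3 -m handwheel '[[0,0,-0.02,0,0,0],[0,0,-0.04,0,0,0],[0,0,-0.05,0,0,0],[0,0,-0.056,0,0,0],[0,0,-0.056,0,0,0],[0,0,-0.056,0,0,0],[0,0,-0.056,0,0,0],[0,0,-0.056,0,0,0]]'
python3 -m handwheel '[[0,0,0,0,0,0],[0,0,0,0,0,0],[0,0,0,0,0,0],[0,0,0,0,0,0],[0,0,0,0,0,0],[0,0,0,0,0,0],[0,0,0,0,0,0],[0,0,0,0,0,0]]' -1
```

```text
time_s: 4.08
position: [0.5141, 0.2805, 0.1119]
tcp_rot: [[0.616, 0.788, 0.002], [0.788, -0.616, 0.001], [0.002, 0.001, -1.0]]
force: [-0.2, -0.7, 0.0]
opening: 1.001
grasp_force: 0.0
time_s: 4.75
position: [0.5133, 0.2803, 0.1109]
tcp_rot: [[0.615, 0.788, -0.0], [0.788, -0.615, -0.0], [-0.0, -0.0, -1.0]]
force: [0.1, -0.8, 0.8]
opening: 0.482
grasp_force: 0.0
```

```bash
python3 -m handwheel '[[0,0,0,0,0,0],[0,0,0,0,0,0],[0,0,0,0,0,0],[0,0,0,0,0,0],[0,0,0,0,0,0],[0,0,0,0,0,0],[0,0,0,0,0,0],[0,0,0,0,0,0]]' -1
```

```text
time_s: 5.42
position: [0.515, 0.2796, 0.111]
tcp_rot: [[0.615, 0.788, 0.003], [0.788, -0.615, -0.001], [0.001, 0.003, -1.0]]
force: [3.5, -2.8, -2.3]
opening: 0.134
grasp_force: 30.0
```

```bash
python3 -m handwheel '[[0,0,0,0,0,-0.058],[0,0,0,0,0,-0.116],[0,0,0,0,0,-0.174],[0,0,0,0,0,-0.232],[0,0,0,0,0,-0.29],[0,0,0,0,0,-0.348],[0,0,0,0,0,-0.406],[0,0,0,0,0,-0.457]]'
python3 -m handwheel '[[0,0,0,0,0,0],[0,0,0,0,0,0],[0,0,0,0,0,0],[0,0,0,0,0,0],[0,0,0,0,0,0],[0,0,0,0,0,0],[0,0,0,0,0,0],[0,0,0,0,0,0]]'
```

```text
time_s: 6.08
position: [0.5139, 0.2819, 0.111]
tcp_rot: [[1.0, -0.013, 0.002], [-0.013, -1.0, 0.003], [0.002, -0.003, -1.0]]
force: [1.1, 5.5, -2.8]
opening: 0.138
grasp_force: 30.0
time_s: 6.75
position: [0.5139, 0.2819, 0.111]
tcp_rot: [[1.0, -0.005, 0.002], [-0.005, -1.0, 0.003], [0.002, -0.003, -1.0]]
force: [1.6, 4.8, -2.0]
opening: 0.132
grasp_force: 30.0
```

```bash
python3 -m handwheel '[[0,0,0,0,0,0],[0,0,0,0,0,0],[0,0,0,0,0,0],[0,0,0,0,0,0],[0,0,0.04,0,0,0],[0,0,0.08,0,0,0],[0,0,0.12,0,0,0],[0,0,0.16,0,0,0]]' 0.2
python3 -m handwheel '[[0,0,0.04,0,0,0.06],[0,-0.04,0.08,0,0,0.12],[0.02,-0.08,0.08,0,0,0.18],[0.02,-0.12,0.08,0,0,0.24],[0.02,-0.16,0.08,0,0,0.30],[0.02,-0.2,0.08,0,0,0.36],[0.02,-0.24,0.08,0,0,0.42],[0.02,-0.28,0.08,0,0,0.48]]'
python3 - <<'E'
from h import *
a,d=cams.capture("top")
cv2.imwrite("pics/k2.png",cv2.resize(a[180:280,140:260],None,fx=5,fy=5,interpolation=2))
E
```

```text
time_s: 7.42
position: [0.5127, 0.2798, 0.2722]
tcp_rot: [[1.0, -0.006, -0.002], [-0.006, -1.0, -0.001], [-0.002, 0.001, -1.0]]
force: [0.7, -0.5, 0.1]
opening: 0.58
grasp_force: 0.0
time_s: 8.08
position: [0.5328, 0.0242, 0.351]
tcp_rot: [[0.606, 0.796, -0.0], [0.796, -0.606, -0.0], [-0.0, -0.0, -1.0]]
force: [-0.1, -0.6, 0.4]
opening: 0.602
grasp_force: 0.0
```

View pics/k2.png

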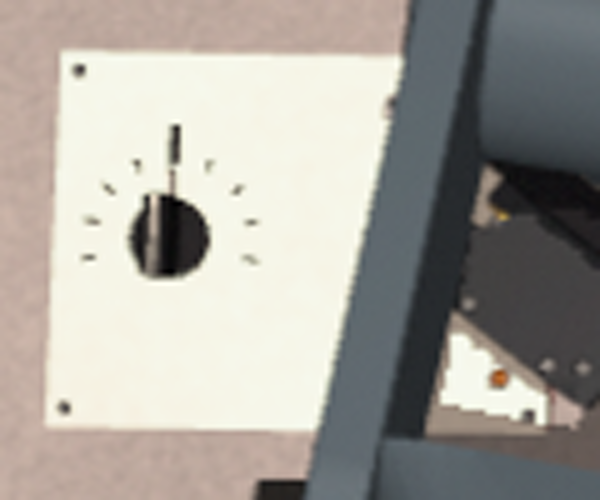

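The pointer's white line at (173,183) aims at the long mark at (175,145). I'll check the angle numerically from this same picture.

```bash
python3 - <<'E'
from h import *
f=lambda u,v,z:px2w("top",(140+(u+.5)/5-.5,180+(v+.5)/5-.5),z=z)[:2]
a=cv2.imread("pics/k2.png",0).astype(float)
def rowc(v,u0,u1,dark=True):
    r=a[v,u0:u1];w=np.clip(225-r,0,None);return (w*np.arange(u0,u1)).sum()/w.sum()
M=np.array([f(rowc(v,162,190),v,.075) for v in range(130,162,3)])
N=np.array([f(rowc(v,160,186),v,.080) for v in range(172,188,3)])
k=np.array([.5148,.2820])
for n,P in(("mark",M),("nose",N)):
    m=P.mean(0);print(n,m.round(4),np.degrees(np.arctan2(*(m-k)[::-1])), "r",np.linalg.norm(m-k))
c=np.polyfit(M[:,0],M[:,1],1);print("mark slope",np.degrees(np.arctan(c[0])))
S=[f(*p,.075) for p in[(80,70),(65,407)]];print("left edge yaw",np.degrees(np.arctan2(*(S[0]-S[1])[::-1])))
E
```

```text
mark [0.5622 0.282 ] 0.05217755838857105 r 0.047375163599460215
nose [0.5445 0.2815] -0.8947233638405118 r 0.029666707143830465
mark slope -0.40102554838582566
left edge yaw -0.3071280750253362
```

The knob is within 1° of zero. On to the stylus.

```bash
python3 -m handwheel '[[0.024,-0.03,0,0,0,0.06],[0.024,-0.06,0,0,0,0.12],[0.024,-0.09,0,0,0,0.18],[0.024,-0.12,0,0,0,0.24],[0.024,-0.15,0,0,0,0.30],[0.024,-0.177,0,0,0,0.36],[0.024,-0.177,-0.02,0,0,0.42],[0.024,-0.177,-0.04,0,0,0.48]]'
python3 -m handwheel '[[0,0,0,0,0,0.06],[0,0,-0.02,0,0,0.13],[0,0,-0.05,0,0,0.13],[0,0,-0.07,0,0,0.13],[0,0,-0.08,0,0,0.13],[0,0,-0.08,0,0,0.13],[0,0,-0.08,0,0,0.13],[0,0,-0.08,0,0,0.13]]'
python3 - <<'E'
from h import *
a,d=cams.capture("top");b,e=cams.capture("scene")
im=np.zeros((480,800,3),np.uint8)
im[:,:400]=cv2.resize(a[150:270,300:400],(400,480),interpolation=2);im[:,400:]=cv2.resize(b[160:304,190:310],(400,480),interpolation=2)
cv2.imwrite("pics/s1.png",im)
E
```

```text
time_s: 8.8
position: [0.558, -0.1532, 0.3115]
tcp_rot: [[-0.301, 0.954, 0.003], [0.954, 0.301, -0.002], [-0.002, 0.002, -1.0]]
force: [-0.1, 0.3, -0.1]
opening: 0.601
grasp_force: 0.0
time_s: 9.47
position: [0.5585, -0.1513, 0.2323]
tcp_rot: [[-0.534, 0.846, 0.002], [0.846, 0.534, -0.001], [-0.002, 0.001, -1.0]]
force: [-0.4, -0.1, 0.2]
opening: 0.602
grasp_force: 0.0
```

View pics/s1.png

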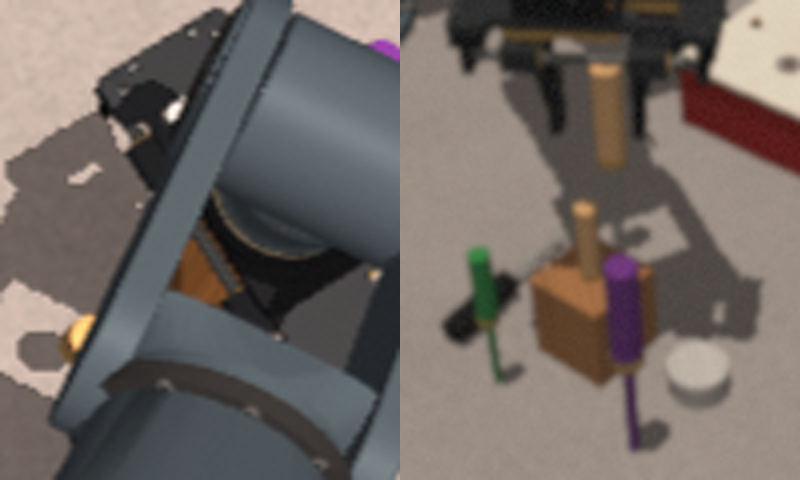

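The gripper is above the stand with y about 24 mm short. In the right crop the open jaws hang behind the stylus (585,240) and all the neighbours are clear. I'll shift and descend.

```bash
python3 -m handwheel '[[0,-0.024,0,0,0,0],[0,-0.024,-0.01,0,0,0],[0,-0.024,-0.03,0,0,0],[0,-0.024,-0.05,0,0,0],[0,-0.024,-0.07,0,0,0],[0,-0.024,-0.09,0,0,0],[0,-0.024,-0.104,0,0,0],[0,-0.024,-0.104,0,0,0]]'
python3 -m handwheel '[[0,0,0,0,0,0],[0,0,0,0,0,0],[0,0,0,0,0,0],[0,0,0,0,0,0],[0,0,0,0,0,0],[0,0,0,0,0,0],[0,0,0,0,0,0],[0,0,0,0,0,0]]' -1
python3 -m handwheel '[[0,0,0,0,0,0],[0,0,0,0,0,0],[0,0,0,0,0,0],[0,0,0,0,0,0],[0,0,0,0,0,0],[0,0,0,0,0,0],[0,0,0,0,0,0],[0,0,0,0,0,0]]'
```

```text
time_s: 10.23
position: [0.556, -0.1739, 0.1245]
tcp_rot: [[-0.534, 0.846, -0.005], [0.846, 0.534, 0.003], [0.005, -0.002, -1.0]]
force: [0.4, -0.0, 0.0]
opening: 0.603
grasp_force: 0.0
time_s: 10.9
position: [0.5584, -0.1748, 0.1275]
tcp_rot: [[-0.534, 0.846, 0.002], [0.846, 0.534, -0.0], [-0.001, 0.002, -1.0]]
force: [1.8, 1.7, 2.4]
opening: 0.2
grasp_force: 30.0
time_s: 11.57
position: [0.5583, -0.1748, 0.1274]
tcp_rot: [[-0.534, 0.846, 0.002], [0.846, 0.534, -0.0], [-0.001, 0.001, -1.0]]
force: [3.0, 3.2, 5.1]
opening: 0.204
grasp_force: 30.0
```

```bash
python3 -m handwheel '[[0,0,0.02,0,0,0],[0,0,0.04,0,0,0],[0,0,0.06,0,0,0],[0,0,0.085,0,0,0],[0,0,0.11,0,0,0],[0,0,0.14,0,0,0],[0,0,0.17,0,0,0],[0,0,0.2,0,0,0]]'
python3 -m handwheel '[[0.02,0.03,0,0,0,0],[0.03,0.06,0,0,0,0],[0.03,0.09,0,0,0,0],[0.03,0.12,0,0,0,0],[0.02,0.15,0,0,0,0],[0.01,0.18,0,0,0,0],[0,0.2,0,0,0,0],[0,0.22,0,0,0,0]]'
```

```text
time_s: 12.23
position: [0.5558, -0.175, 0.3269]
tcp_rot: [[-0.534, 0.846, -0.005], [0.846, 0.534, 0.0], [0.003, -0.004, -1.0]]
force: [1.0, -0.4, -0.9]
opening: 0.197
grasp_force: 30.0
time_s: 12.9
position: [0.554, 0.0461, 0.3254]
tcp_rot: [[-0.535, 0.845, -0.007], [0.845, 0.535, -0.001], [0.003, -0.007, -1.0]]
force: [-0.9, -1.0, -0.1]
opening: 0.198
grasp_force: 30.0
```

```bash
python3 -m handwheel '[[-0.02,0.03,0,0,0,0],[-0.04,0.06,0,0,0,0],[-0.0445,0.09,-0.01,0,0,0],[-0.0445,0.1075,-0.03,0,0,0],[-0.0445,0.1075,-0.06,0,0,0],[-0.0445,0.1075,-0.09,0,0,0],[-0.0445,0.1075,-0.09,0,0,0],[-0.0445,0.1075,-0.09,0,0,0]]'
python3 - <<'E'
from h import *
s=bot.read_state();T=np.array(s["position"]);print(T)
a,d=cams.capture("top");b,e=cams.capture("scene")
for q in("stylus_tip","stylus_grip","reset_hole"):
  print(q,[(np.round(r["position"],1),round(r["conf"],2)) for r in models.tip_of(q,"scene")][:4])
tip=T+np.array(s["tcp_rot"])[:,2]*.1174
print("pred tip",w2px("scene",tip),"hole",w2px("scene",[.514,.1525,.079]),"grip",w2px("scene",T+[0,0,-.0124]))
cv2.imwrite("pics/i1.png",cv2.resize(b[110:220,250:370],None,fx=5,fy=5,interpolation=2))
E
```

```text
time_s: 13.57
position: [0.5111, 0.152, 0.235]
tcp_rot: [[-0.534, 0.845, -0.007], [0.845, 0.534, -0.002], [0.002, -0.007, -1.0]]
force: [1.0, 0.6, -0.3]
opening: 0.199
grasp_force: 30.0
[0.51113893 0.15196046 0.23504928]
stylus_tip [(array([255.2, 233.2]), 0.74), (array([257.6, 294.6]), 0.72), (array([245.1, 262.3]), 0.59), (array([217. , 271.8]), 0.57)]
stylus_grip [(array([257., 254.]), 0.96), (array([253. , 193.8]), 0.86), (array([307.1, 141.6]), 0.69), (array([215.5, 250. ]), 0.65)]
reset_hole [(array([306.9, 175.6]), 0.63), (array([281.9, 178.4]), 0.22)]
pred tip [304.57531609 166.83405679] hole [305.45981084 177.4101707 ] grip [305.40795853 136.96690465]
```

View pics/i1.png

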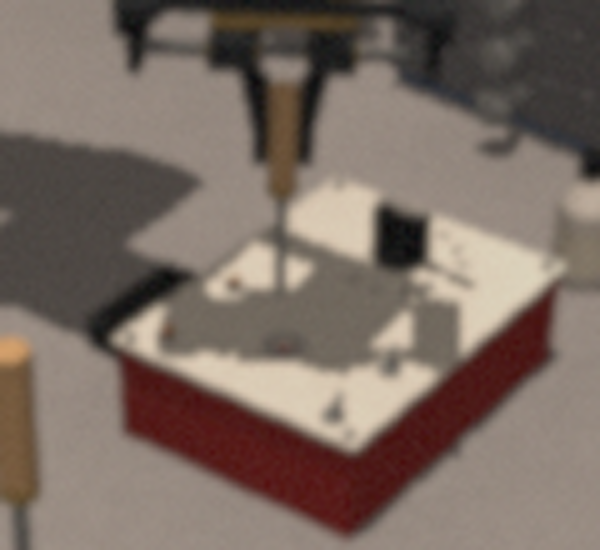

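The stylus tip at (306,168) hangs over the hole at (307,179), and both match the predicted pixels within about 1 px. I'll lower it.

```bash
python3 -m handwheel '[[0,0,0,0,0,0],[0,0,0,0,0,0],[0,0,-0.01,0,0,0],[0,0,-0.02,0,0,0],[0,0,-0.03,0,0,0],[0,0,-0.04,0,0,0],[0,0,-0.046,0,0,0],[0,0,-0.046,0,0,0]]'
python3 -m handwheel '[[0,0,0,0,0,0],[0,0,0,0,0,0],[0,0,-0.003,0,0,0],[0,0,-0.006,0,0,0],[0,0,-0.009,0,0,0],[0,0,-0.012,0,0,0],[0,0,-0.015,0,0,0],[0,0,-0.015,0,0,0]]'
```

```text
time_s: 14.48
position: [0.5117, 0.1525, 0.1887]
tcp_rot: [[-0.534, 0.846, -0.005], [0.846, 0.534, -0.0], [0.002, -0.004, -1.0]]
force: [-0.6, -0.1, -0.3]
opening: 0.196
grasp_force: 30.0
time_s: 15.15
position: [0.5126, 0.1525, 0.1752]
tcp_rot: [[-0.534, 0.846, -0.001], [0.846, 0.534, -0.0], [0.001, -0.001, -1.0]]
force: [0.1, 0.4, -0.7]
opening: 0.202
grasp_force: 30.0
```

```bash
python3 -m handwheel '[[0,0,-0.001,0,0,0],[0,0,-0.002,0,0,0],[0,0,-0.003,0,0,0],[0,0,-0.004,0,0,0],[0,0,-0.005,0,0,0],[0,0,-0.006,0,0,0],[0,0,-0.007,0,0,0],[0,0,-0.007,0,0,0]]'
python3 -m handwheel '[[0,0,-0.001,0,0,0],[0,0,-0.002,0,0,0],[0,0,-0.003,0,0,0],[0,0,-0.003,0,0,0],[0,0,-0.003,0,0,0],[0,0,-0.003,0,0,0],[0,0,-0.003,0,0,0],[0,0,-0.003,0,0,0]]'
```

```text
time_s: 15.82
position: [0.5131, 0.1526, 0.1689]
tcp_rot: [[-0.534, 0.846, 0.0], [0.846, 0.534, -0.0], [-0.0, 0.0, -1.0]]
force: [-0.4, -0.6, 2.4]
opening: 0.203
grasp_force: 30.0
time_s: 16.48
position: [0.5131, 0.1526, 0.166]
tcp_rot: [[-0.534, 0.846, 0.0], [0.846, 0.534, 0.0], [-0.0, 0.0, -1.0]]
force: [-0.9, 0.1, 2.3]
opening: 0.199
grasp_force: 30.0
```

```bash
python3 -m handwheel '[[0,0,-0.001,0,0,0],[0,0,-0.002,0,0,0],[0,0,-0.002,0,0,0],[0,0,-0.002,0,0,0],[0,0,-0.002,0,0,0],[0,0,-0.002,0,0,0],[0,0,-0.002,0,0,0],[0,0,-0.002,0,0,0]]'
```

```text
time_s: 17.15
position: [0.5132, 0.1527, 0.1643]
tcp_rot: [[-0.534, 0.846, 0.001], [0.846, 0.534, 0.0], [-0.0, 0.001, -1.0]]
force: [-0.6, -0.2, 5.4]
opening: 0.203
grasp_force: 30.0
```

```bash
python3 -m handwheel '[[0,0,-0.001,0,0,0],[0,0,-0.001,0,0,0],[0,0,-0.001,0,0,0],[0,0,-0.001,0,0,0],[0,0,-0.001,0,0,0],[0,0,-0.001,0,0,0],[0,0,-0.001,0,0,0],[0,0,-0.001,0,0,0]]'
```

```text
time_s: 17.82
position: [0.5134, 0.1527, 0.1641]
tcp_rot: [[-0.534, 0.845, 0.001], [0.845, 0.534, 0.0], [-0.001, 0.001, -1.0]]
force: [-1.6, -0.3, 10.7]
opening: 0.203
grasp_force: 30.0
```

The downward motion stopped at z 0.164, where full travel was predicted, and the force rose to 10.7 N, so the button is fully down. One last look, then I'll hand in.

```bash
python3 - <<'E'
from h import *
b,e=cams.capture("scene")
cv2.imwrite("pics/f.png",cv2.resize(b[100:310,190:390],None,fx=2.8,fy=2.8,interpolation=2))
s=bot.read_state();print(s["force"],s["position"],s["time_s"])
E
```

```text
[-1.5386709   0.32077171 10.74652602] [0.51334525 0.15264721 0.1641091 ] 17.8667
```

View pics/f.png

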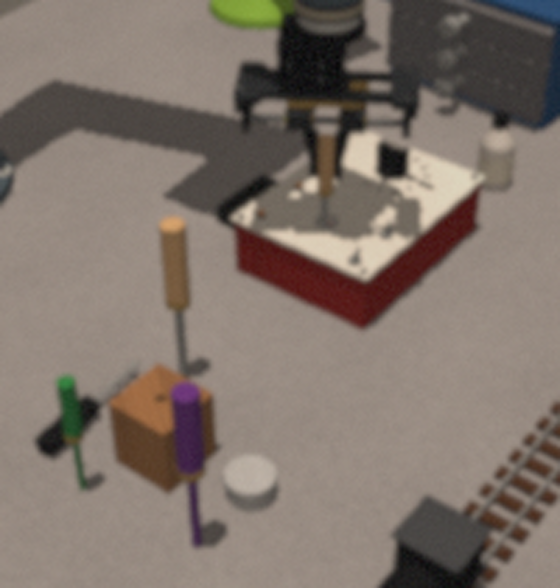

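The stylus is in the hole at (325,220), the stand is empty, and everything else is untouched.

```bash
python3 -c "
from rig import bot
print(bot.hand_in())"
```

```text
the job is handed in; nothing more can be done
None
```

The job is handed in at about 18 s: the knob was left within about 1° of the zero mark, and the gripped stylus is holding the reset button fully down with about 11 N.

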